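# Let the red ball out of the feeder

## Robot

A 7-joint arm with a two-finger parallel gripper is mounted at the origin on the work surface. World frame = base frame: x ahead of the robot, y to its left, z up, the work surface at z = 0. Lengths are in m, angles in rad, forces in N, time in s.
With the tool pointing down it reaches from about 0.4 to 0.85 m from the base axis. Payload 4.5 kg.
Tool frame: the origin (TCP) lies midway between the tips of the shut fingers; the grasp point (between the pads) lies 19 mm behind it; z points along the fingers, y is the line along which they close (so a half turn about z gives the same grasp; the last joint's range is limited). The gripper opens to 88 mm and grips with 3 to 60 N. Pads are 18 mm wide; open, the fingers measure 123 mm over their backs; the gripper's body (75 mm by 187 mm) begins 45 mm behind the grasp point.
Start: joints at [1.338, 0.689, -0.195, 1.565, 0.157, 0.902, -0.215], TCP at [0.165, -0.603, 0.203] pointing down, gripper open.
Joint ranges: [-3.01, 3.01], [-0.46, 2.08], [-1.47, 1.51], [0.13, 2.56], [-1, 4.14], [0.04, 2.09], [-2.66, 2.66]. Speed limits (rad/s): [2.57, 2.57, 3.14, 3.14, 3.14, 3.14, 3.14].

## Interface

Orientations are given as a unit quaternion [x, y, z, w].
In Python, from plant import get_state, viewer, workorder gives the robot as it stands. The module is installed in compiled form; this text tells all that it offers.
- The arm moves only by the tool step_arm, never from a script. Its argument "motion" is a list of rows, each an object of numbers: "wx", "wy", "wz": the turn, a rotation vector about the tool's x, y, z each as a share of 180 degrees, from -1 to 1; "dx", "dy", "dz": the shift along the tool's x, y, z each as a share of 8 cm, from -1 to 1; "claw": the finger opening in mm, from 0 to 88.1. A call has 1 to 8 rows; each row is the pose to reach, as a shift and turn from the pose commanded when the call began, along the tool's axes at that moment, turning the shorter way round; what a row does not reach only later rows make up. A row lasts 1/10 s, in which the tool goes at most 50 mm and 8.59 degrees, less where a joint would pass 70% of its speed; a pose out of reach is approached as far as the arm can. A call with a number of a shift or a turn outside -1 to 1 is refused whole. A call with a gripper value outside its range is refused whole. The fingers move at their own pace and stop on an object; "force" is the grip in N (left out, the last holds). Time passes only in rows, so rows that repeat a pose let the fingers close. It gives the time, the measured TCP pose, the force, the opening and the grip force at its end, in the units of the state.
- get_state(): the state, without advancing time (a new reading comes with each control period).
- viewer.snapshot(name): name is "scene" or "top"; returns (picture, depth): 420x560x3 uint8, red, green, blue; 420x560 float32, m along the optical axis (not along the pixel's ray), 0 where there is no reading.
- viewer.calibration(name): a dict with "vfov" (degrees; the focal length in pixels is half the picture's height over the tangent of half this angle, whatever the lens; pixels are square), "cx", "cy" (the principal point, pixels), "extrinsics" (4x4, takes a point from camera to world coordinates). Camera axes: x right, y down, z forward; pixel columns grow to the right and rows downward; lengths in m; the calibration is good to about 2 mm. A picture is of the moment at which its call begins. calibration takes no time and is no camera call.
- workorder.finish_job(): hands the job in; it is judged then, once.
The state is a dict: "clock": time; "q": joint angles; "qd": joint speeds; "joint_torque": joint torques, N m; "tool_pos": TCP position; "eef_rot": TCP orientation; "contact_force": force on the tool from outside, world axes, zero at the start; "moment": the same for the moment, N m; "opening": opening from 0.0 (shut) to 1.0 (fully open); "finger_force": force on a finger pad.
Only numpy, scipy, OpenCV 4.12 (cv2) and the standard library are available. Lean on these libraries where they do the work, as an engineer would, in place of code of your own. Each camera call takes 0.05 s, during which the arm holds its last target. There are 200 camera calls.

## Task

Let the red ball out of the ball feeder: with the fingertips press down the green paddle of the rocker beside the red ball's lane so that its yellow gate lifts, and keep it down until the ball has rolled to the foot of the lane. Then let go, so that the gate drops shut again. The white ball stays behind its gate; do not touch either ball or the gates, and leave the bail, the marker disc and the clipboard as they lie.

Things in the scene. Friction and masses are not known exactly. Their poses are not given: they have to be found in the camera images.
- feeder: Ball feeder, fixed to the bench: a pine board 370 x 190 mm on galvanised brackets, sloping 0.12 rad, with two straight lanes 76 mm wide between 45 mm wooden walls. Origin on the bench top, midway between the lanes; x points down the slope (away from the robot), y to the left lane, z up. Lane middles at y = +44 and -44 mm; lane floor 50 mm up at x = 0. A stop board closes the foot at x = 235 mm.
- rocker_left (a joint): The left rocker (aluminium bar outside the left lane), rad: 0 = level, gate down; grows as its paddle is pressed down, to a stop at 0.5. A spring returns it. Pivot at x = -70, y = 108, z = 128 mm in the feeder's frame, axis along the feeder's y. The gate lets the ball pass from about 0.36 rad; pressing takes about 2 N at first, 5 N at the stop.
- paddle_left_top (a point): Centre of the upper face of the left rocker's green plastic paddle, 50 mm (along the feeder's x) by 44 mm, at the rocker's end nearer the robot: 115 mm before the pivot (feeder's -x) and, with the rocker level, 12 mm above it (140 mm above the bench). It sinks about 55 mm along an arc to the stop. The pivot post, 143 mm high, is the nearest tall part.
- gate_left_foot (a point): Middle of the lower edge of the yellow gate plate (28 mm wide, 65 mm high, 6 mm thick) that hangs across the left lane from the far end of the left rocker, 130 mm beyond the pivot, and keeps that lane's ball back; about 20 mm above the lane floor when down.
- rocker_right (a joint): The right rocker (aluminium bar outside the right lane), rad: 0 = level, gate down; grows as its paddle is pressed down, to a stop at 0.5. A spring returns it. Pivot at x = -70, y = -108, z = 128 mm in the feeder's frame, axis along the feeder's y. The gate lets the ball pass from about 0.36 rad; pressing takes about 2 N at first, 5 N at the stop.
- paddle_right_top (a point): Centre of the upper face of the right rocker's green plastic paddle, 50 mm (along the feeder's x) by 44 mm, at the rocker's end nearer the robot: 115 mm before the pivot (feeder's -x) and, with the rocker level, 12 mm above it (140 mm above the bench). It sinks about 55 mm along an arc to the stop. The pivot post, 143 mm high, is the nearest tall part.
- gate_right_foot (a point): Middle of the lower edge of the yellow gate plate (28 mm wide, 65 mm high, 6 mm thick) that hangs across the right lane from the far end of the right rocker, 130 mm beyond the pivot, and keeps that lane's ball back; about 20 mm above the lane floor when down.
- red_ball_center (a point): Centre of the red practice ball, 65 mm in diameter; it starts behind the gate of one of the two lanes (either one). Resting at the foot it is at about x = 203, z = 58 mm in the feeder's frame.
- red_ball: The red ball itself (about 60 g; origin on its surface and turning with it: use its centre point).
- white_ball_center (a point): Centre of the white practice ball, 65 mm in diameter; it starts behind the gate of one of the two lanes (either one). Resting at the foot it is at about x = 203, z = 58 mm in the feeder's frame.
- white_ball: The white ball itself (about 60 g; origin on its surface and turning with it: use its centre point).
- bail: A loose turned wooden cricket bail, 111 mm long along its x, 18 mm thick, lying on the bench between and before the two paddles. Origin under its middle.
- marker_disc: A loose blue plastic marker disc (flat cone), 180 mm across, 46 mm high, on the bench beside the feeder. Origin under its middle.
- clipboard: A loose white plastic clipboard, 230 mm along its x and 160 mm wide, up to about 27 mm high, with a steel spring clip that grips a spare bail, on the bench beside the feeder. Origin under its middle.
Mind the look-alikes: they are no part of the job. Of the things shaped like the red_ball, the red one is meant.

How it is judged:
On the way, in this order (a step that is already met when the one before it is completed fails the run):
1. the fingers press down the paddle of the red ball's lane far enough to open the gate (rocker past 0.3 rad) (((y of red_ball_center in the frame of feeder above 0 m and value of joint rocker_left above 0.3 rad and (contact force between the fingers and rocker_left_c1 above 0.3 N or contact force between the fingers and rocker_left_c2 above 0.3 N)) or (y of red_ball_center in the frame of feeder below 0 m and value of joint rocker_right above 0.3 rad and (contact force between the fingers and rocker_right_c1 above 0.3 N or contact force between the fingers and rocker_right_c2 above 0.3 N)))), for 0.1 s.
2. the red ball has rolled to the foot of its lane while the fingers still hold that paddle down (past 0.2 rad) (x of red_ball_center in the frame of feeder above 0.185 m and z of red_ball_center in the frame of feeder between 0.045 and 0.08 m and ((y of red_ball_center in the frame of feeder above 0 m and value of joint rocker_left above 0.2 rad and (contact force between the fingers and rocker_left_c1 above 0.3 N or contact force between the fingers and rocker_left_c2 above 0.3 N)) or (y of red_ball_center in the frame of feeder below 0 m and value of joint rocker_right above 0.2 rad and (contact force between the fingers and rocker_right_c1 above 0.3 N or contact force between the fingers and rocker_right_c2 above 0.3 N)))), for 0.1 s.
At the end, for the whole second after the job is handed in: The red ball lies at rest against the stop board at the foot of its lane (its centre more than 185 mm down the feeder's x), both rockers are level again with their gates down (below 0.05 rad), the white ball is within 12 mm and the bail, marker disc and clipboard within 15 mm of where they started (x of red_ball_center in the frame of feeder above 0.185 m and z of red_ball_center in the frame of feeder between 0.045 and 0.08 m and linear speed of red_ball below 0.03 m/s and value of joint each of rocker_left, rocker_right below 0.05 rad and distance of white_ball_center from where it was at the start of the episode below 0.012 m and distance of each of bail, marker_disc, clipboard from where it was at the start of the episode below 0.015 m); the robot touches nothing.
It fails at once if a ball is touched by the robot (contact force between any of the fingers, the arm and red_ball above 0.3 N or contact force between any of the fingers, the arm and white_ball above 0.3 N).
It fails at once if a gate is touched by the robot (contact force between any of the fingers, the arm and rocker_left_c3 above 0.3 N or contact force between any of the fingers, the arm and rocker_left_c4 above 0.3 N or contact force between any of the fingers, the arm and rocker_left_c5 above 0.3 N or contact force between any of the fingers, the arm and rocker_right_c3 above 0.3 N or contact force between any of the fingers, the arm and rocker_right_c4 above 0.3 N or contact force between any of the fingers, the arm and rocker_right_c5 above 0.3 N).
It fails at once if the red ball is lifted or leaves the lanes (z of red_ball_center in the frame of feeder above 0.11 m or z of red_ball_center in the frame of feeder below 0.04 m).
It fails at once if the white ball moves from its place (distance of white_ball_center from where it was at the start of the episode above 0.012 m).
It fails at once if the bail, the marker disc or the clipboard is moved (distance of any of bail, marker_disc, clipboard from where it was at the start of the episode above 0.015 m).
It also fails if it takes over 32 s, if anything falls off the work surface, if the arm or the gripper's body presses on something with over 40 N, if the wrist force passes 120 N, or if a joint passes its speed limit or range.

## Working session

There is one attempt and no reset: what is moved stays moved. The work goes in short steps, Python scripts to look and compute and a tool call to move; the robot and the scene stay as the last step left them, time stands still between calls to the robot, and variables do not carry over. Pictures are saved under pics/ and viewed, at most 10 in all, crops included, and the job is handed in when it is done.

Besides the shell and the picture viewer there is one more tool, called after "Emit:" as a command line: name --argument value ..., lists and objects as JSON in quotes. step_arm: Moves the arm, as the interface text tells. Shift numbers are shares of 8 cm and turn numbers shares of 180 degrees, none past 1 either way. Its arguments: {"type":"object","properties":{"motion":{"type":"array","items":{"type":"object","properties":{"wx":{"type":"number","minimum":-1,"maximum":1},"wy":{"type":"number","minimum":-1,"maximum":1},"wz":{"type":"number","minimum":-1,"maximum":1},"dx":{"type":"number","minimum":-1,"maximum":1},"dy":{"type":"number","minimum":-1,"maximum":1},"dz":{"type":"number","minimum":-1,"maximum":1},"claw":{"type":"number"}}}},"force":{"type":"number"}},"required":["motion"]}

```bash
mkdir -p pics; cat > h.py <<'E'
import numpy as np, cv2
from plant import get_state, viewer, workorder
def snap(n,f=None):
    p,d=viewer.snapshot(n); p=np.array(p)
    if f: cv2.imwrite('pics/'+f,p[:,:,::-1])
    return p,np.array(d)
def cal(n):
    c=viewer.calibration(n); return 210/np.tan(np.radians(c['vfov'])/2),c['cx'],c['cy'],np.array(c['extrinsics'])
def cloud(n,d):
    f,cx,cy,T=cal(n); v,u=np.mgrid[:420,:560]
    P=np.stack([(u-cx)/f*d,(v-cy)/f*d,d],-1)
    return P@T[:3,:3].T+T[:3,3]
E
python3 - <<'E'
from h import *
s=get_state(); print(s['clock'],s['tool_pos'],s['eef_rot'],s['opening'])
for n in('scene','top'):
    p,d=snap(n,n+'1.png'); print(cal(n)); np.savez(n+'1.npz',p=p,d=d)
    print((d>0).mean())
E
```

```text
0.0 [ 0.16454704 -0.60223968  0.20210886] [ 9.91106682e-01  1.33066591e-01 -1.94232258e-04 -8.89098539e-04] 0.9982677794749489
(np.float64(502.82425875493715), 277.88863841335615, 205.150806951865, array([[ 0.68883739,  0.38976257, -0.61121861,  1.41704529],
       [ 0.72476321, -0.38759042,  0.56964196, -0.76787497],
       [-0.01487737, -0.83537944, -0.54947234,  0.85819431],
       [ 0.        ,  0.        ,  0.        ,  1.        ]]))
0.9947831632653061
(np.float64(536.1203415188954), 284.58625544807734, 208.90559070620634, array([[-2.20719015e-02, -9.97360834e-01,  6.91679040e-02,
         4.96723761e-01],
       [-9.99755697e-01,  2.21002034e-02, -3.56118784e-04,
         4.49368544e-03],
       [-1.17344582e-03, -6.91588663e-02, -9.97604969e-01,
         1.44556035e+00],
       [ 0.00000000e+00,  0.00000000e+00,  0.00000000e+00,
         1.00000000e+00]]))
0.996109693877551
```

View pics/top1.png

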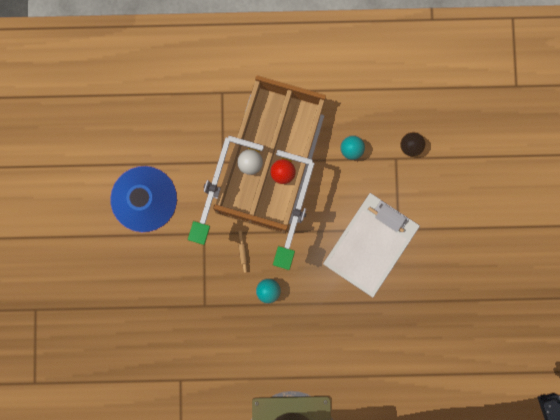

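View pics/scene1.png

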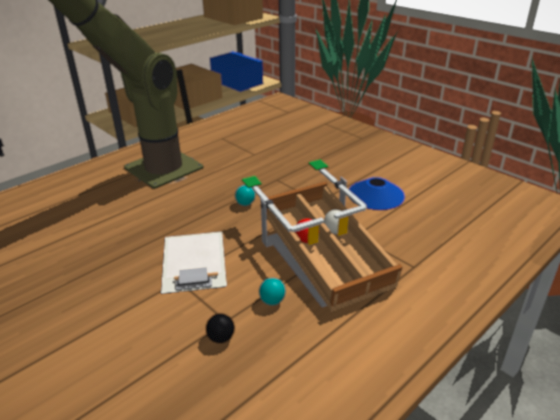

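```bash
python3 - <<'E'
from h import *
for n in('top','scene'):
    z=np.load(n+'1.npz'); p,d=z['p'],z['d']; W=cloud(n,d); hsv=cv2.cvtColor(p,cv2.COLOR_RGB2HSV)
    for c,(a,b) in dict(green=((40,90,50),(88,255,255)),yellow=((22,130,120),(35,255,255)),red=((0,150,80),(8,255,255))).items():
        m=cv2.inRange(hsv,a,b); k,l,st,ce=cv2.connectedComponentsWithStats(m)
        for i in range(1,k):
            if st[i,4]>60:
                q=W[(l==i)&(d>0)]; print(n,c,st[i],np.median(q,0).round(4),np.percentile(q,5,0).round(3),np.percentile(q,95,0).round(3))
E
```

```text
top green [343 136  21  23 105] [ 0.7425 -0.1941  0.0525] [ 0.725 -0.205  0.039] [ 0.778 -0.164  0.062]
top green [188 221  22  24 352] [0.5337 0.2156 0.1412] [0.513 0.195 0.136] [0.555 0.235 0.145]
top green [273 246  22  24 358] [0.4693 0.0101 0.1413] [ 0.446 -0.011  0.137] [0.49  0.03  0.146]
top green [257 280  22  23 130] [0.3774 0.0381 0.054 ] [0.355 0.028 0.045] [0.407 0.069 0.063]
top red [270 159  26  25 494] [0.6849 0.008  0.1043] [ 0.661 -0.018  0.085] [0.711 0.034 0.114]
scene green [ 318    0   35   78 1261] [-0.3886  1.3477  0.0848] [-0.481  1.259 -0.062] [-0.287  1.441  0.274]
scene green [359  13   7  23  81] [-0.3625  1.5432  0.1688] [-0.374  1.526  0.116] [-0.35   1.57   0.209]
scene green [357  19  36  65 933] [-0.1725  1.4091  0.0552] [-0.269  1.317 -0.065] [-0.135  1.626  0.178]
scene green [533  65  10  51 203] [0.7328 1.2926 0.1126] [0.694 1.281 0.042] [0.767 1.305 0.196]
scene green [544  94  16  50 369] [0.8234 1.2666 0.0323] [ 0.79   1.253 -0.045] [0.863 1.323 0.114]
scene green [309 159  19  11 130] [0.5386 0.2147 0.138 ] [0.385 0.195 0.   ] [0.559 0.423 0.
[... 4541 characters left out ...]
288] [ 0.5687  1.8362 -0.3121] [ 0.497  1.822 -0.341] [ 0.638  1.851 -0.283]
scene red [417 129  37  20 250] [ 0.0392  1.8374 -0.5023] [-0.074  1.82  -0.53 ] [ 0.147  1.854 -0.479]
scene red [494 139  37  20 318] [ 0.5017  1.8381 -0.4084] [ 0.412  1.822 -0.435] [ 0.589  1.852 -0.383]
scene red [535 153  15  13 109] [ 0.6628  1.8373 -0.4143] [ 0.635  1.825 -0.435] [ 0.695  1.851 -0.385]
scene red [491 154  10  12  76] [ 0.4279  1.8363 -0.5042] [ 0.407  1.821 -0.527] [ 0.451  1.851 -0.476]
scene red [505 159  48  26 443] [ 0.6201  1.8376 -0.505 ] [ 0.501  1.822 -0.532] [ 0.728  1.854 -0.477]
scene red [296 228  12  15 113] [ 0.7047 -0.0176  0.0871] [ 0.691 -0.024  0.067] [ 0.712 -0.01   0.099]
```

The right lane (nearer the clipboard) holds the red ball: top view (283,171), with its paddle at (284,258). The white ball is at (250,162) in the left lane. The paddle is at about (0.470, 0.011, 0.140), and the two paddles are 215 mm apart (216 expected). That puts the feeder's yaw at about -17.5°. I'll move over with the fingers shut.

Emit:
step_arm --motion '[{"dx": 0.81, "dy": -0.91, "claw": 0}, {"dx": 0.81, "dy": -0.91, "claw": 0}, {"dx": 0.81, "dy": -0.91, "claw": 0}]'

```text
$.motion[0]: bad value
```

Emit:
step_arm --motion '[{"dx": 0.81, "dy": -0.91, "claw": 0}, {"dx": 0.81, "dy": -0.91, "claw": 0}, {"dx": 0.81, "dy": -0.91, "claw": 0}]'

```text
$.motion[0]: bad value
```

Emit:
step_arm --motion '[{"dx": 0.81, "dy": -0.91, "dz": 0, "wx": 0, "wy": 0, "wz": 0, "claw": 0}, {"dx": 0.81, "dy": -0.91, "dz": 0, "wx": 0, "wy": 0, "wz": 0, "claw": 0}, {"dx": 0.81, "dy": -0.91, "dz": 0, "wx": 0, "wy": 0, "wz": 0, "claw": 0}]'

```text
clock: 0.4
tool_pos: [0.212, -0.5082, 0.2025]
eef_rot: [0.99, 0.138, 0.001, -0.003]
contact_force: [0.9, -1.2, -0.4]
opening: 0.749
finger_force: 0.0
```

Emit:
step_arm --motion '[{"dx": 0.85, "dy": -0.95, "dz": 0, "wx": 0, "wy": 0, "wz": 0, "claw": 0}, {"dx": 0.85, "dy": -0.95, "dz": 0, "wx": 0, "wy": 0, "wz": 0, "claw": 0}, {"dx": 0.85, "dy": -0.95, "dz": 0, "wx": 0, "wy": 0, "wz": 0, "claw": 0}]'

```text
clock: 0.7
tool_pos: [0.2569, -0.418, 0.2028]
eef_rot: [0.99, 0.138, 0.001, -0.002]
contact_force: [0.7, -0.5, -0.0]
opening: 0.478
finger_force: 0.0
```

Emit:
step_arm --motion '[{"dx": 0.85, "dy": -0.95, "dz": 0, "wx": 0, "wy": 0, "wz": 0, "claw": 0}, {"dx": 0.85, "dy": -0.95, "dz": 0, "wx": 0, "wy": 0, "wz": 0, "claw": 0}, {"dx": 0.85, "dy": -0.95, "dz": 0, "wx": 0, "wy": 0, "wz": 0, "claw": 0}]'

```text
clock: 1.0
tool_pos: [0.3023, -0.3277, 0.203]
eef_rot: [0.99, 0.138, 0.001, -0.002]
contact_force: [0.3, 0.2, -0.6]
opening: 0.207
finger_force: 0.0
```

Emit:
step_arm --motion '[{"dx": 0.85, "dy": -0.95, "dz": 0, "wx": 0, "wy": 0, "wz": 0, "claw": 0}, {"dx": 0.85, "dy": -0.95, "dz": 0, "wx": 0, "wy": 0, "wz": 0, "claw": 0}, {"dx": 0.85, "dy": -0.95, "dz": 0, "wx": 0, "wy": 0, "wz": 0, "claw": 0}]'

```text
clock: 1.3
tool_pos: [0.3483, -0.237, 0.203]
eef_rot: [0.99, 0.139, 0.001, -0.001]
contact_force: [0.2, -0.0, -0.2]
opening: 0.003
finger_force: 0.0
```

Emit:
step_arm --motion '[{"dx": 0.85, "dy": -0.95, "dz": 0, "wx": 0, "wy": 0, "wz": 0, "claw": 0}, {"dx": 0.85, "dy": -0.95, "dz": 0, "wx": 0, "wy": 0, "wz": 0, "claw": 0}, {"dx": 0.85, "dy": -0.95, "dz": 0, "wx": 0, "wy": 0, "wz": 0, "claw": 0}]'

```text
clock: 1.6
tool_pos: [0.3943, -0.1458, 0.2031]
eef_rot: [0.99, 0.138, 0.002, -0.001]
contact_force: [0.1, -0.4, -0.4]
opening: 0.002
finger_force: 0.0
```

Emit:
step_arm --motion '[{"dx": 0.85, "dy": -0.95, "dz": 0, "wx": 0, "wy": 0, "wz": 0, "claw": 0}, {"dx": 0.85, "dy": -0.95, "dz": 0, "wx": 0, "wy": 0, "wz": 0, "claw": 0}, {"dx": 0.85, "dy": -0.95, "dz": 0, "wx": 0, "wy": 0, "wz": 0, "claw": 0}]'

```text
clock: 1.9
tool_pos: [0.44, -0.0543, 0.2031]
eef_rot: [0.99, 0.138, 0.002, -0.001]
contact_force: [-0.1, -0.6, -0.6]
opening: 0.005
finger_force: 0.0
```

Emit:
step_arm --motion '[{"dx": 0.5, "dy": -0.6, "dz": 0, "wx": 0, "wy": 0, "wz": 0.183, "claw": 0}, {"dx": 0.5, "dy": -0.6, "dz": 0, "wx": 0, "wy": 0, "wz": 0.183, "claw": 0}, {"dx": 0.5, "dy": -0.6, "dz": 0, "wx": 0, "wy": 0, "wz": 0.183, "claw": 0}, {"dx": 0.5, "dy": -0.6, "dz": 0, "wx": 0, "wy": 0, "wz": 0.183, "claw": 0}, {"dx": 0.5, "dy": -0.6, "dz": 0, "wx": 0, "wy": 0, "wz": 0.183, "claw": 0}, {"dx": 0.5, "dy": -0.6, "dz": 0, "wx": 0, "wy": 0, "wz": 0.183, "claw": 0}]'

```text
clock: 2.5
tool_pos: [0.4619, -0.0041, 0.2028]
eef_rot: [0.988, -0.153, -0.0, 0.0]
contact_force: [0.2, 0.2, 0.2]
opening: 0.006
finger_force: 0.0
```

Emit:
step_arm --motion '[{"dx": 0.08, "dy": -0.21, "dz": 0, "wx": 0, "wy": 0, "wz": 0, "claw": 0}, {"dx": 0.08, "dy": -0.21, "dz": 0.3, "wx": 0, "wy": 0, "wz": 0, "claw": 0}, {"dx": 0.08, "dy": -0.21, "dz": 0.55, "wx": 0, "wy": 0, "wz": 0, "claw": 0}, {"dx": 0.08, "dy": -0.21, "dz": 0.55, "wx": 0, "wy": 0, "wz": 0, "claw": 0}]'

```text
clock: 2.9
tool_pos: [0.4714, 0.0106, 0.1572]
eef_rot: [0.988, -0.153, -0.002, 0.001]
contact_force: [-0.3, 0.5, 0.4]
opening: 0.009
finger_force: 0.0
```

```bash
python3 - <<'E'
from h import *
p,d=snap('scene'); cv2.imwrite('pics/s2.png',cv2.resize(p[120:320,180:440,::-1],None,fx=3,fy=3))
print(get_state()['tool_pos'])
E
```

```text
[0.47216142 0.01063548 0.15826323]
```

View pics/s2.png

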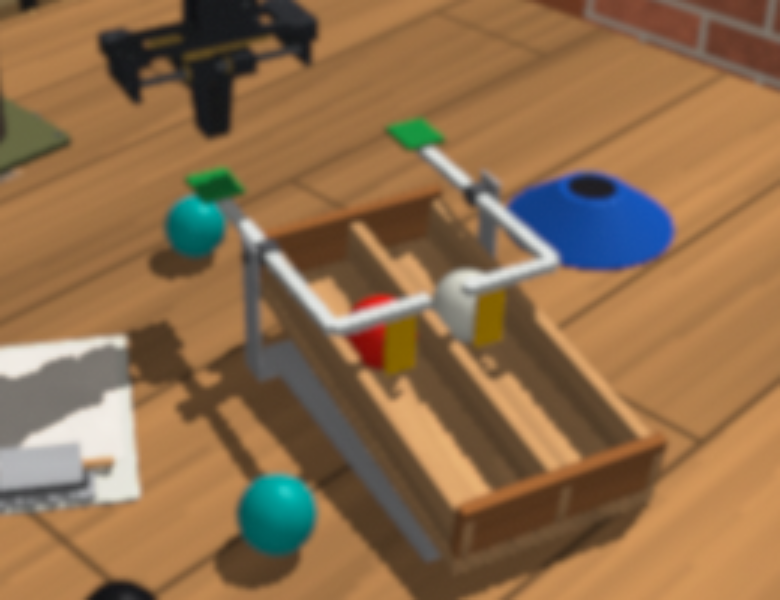

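```bash
python3 - <<'E'
from h import *
s=get_state(); print(s['tool_pos'],s['clock'])
for n in('scene','top'):
    f,cx,cy,T=cal(n); Ti=np.linalg.inv(T)
    for P in (s['tool_pos'],[.47,.011,.14]):
        c=Ti[:3,:3]@P+Ti[:3,3]; print(n,f*c[0]/c[2]+cx,f*c[1]/c[2]+cy,c[2])
p,d=snap('scene'); W=cloud('scene',d)
for v in range(150,190,3): print(v,p[v,250],W[v,250].round(3),d[v,250])
E
```

```text
[0.47216142 0.01063548 0.15826323] 2.95
scene 250.62154240679806 174.63085266998922 1.4055955896973902
scene 250.5059155252128 179.94411485858637 1.41715947421293
top 282.8775501645349 256.41865217951164 1.2825128952808313
top 282.7795659121911 257.17111658554575 1.3005827513458437
150 [22 23 24] [0.477 0.009 0.238] 1.35745
153 [24 24 24] [0.479 0.007 0.23 ] 1.3596866
156 [24 23 24] [0.48  0.006 0.222] 1.3632654
159 [23 24 25] [0.479 0.006 0.212] 1.3691872
162 [24 25 26] [0.478 0.006 0.203] 1.374656
165 [85 64 43] [0.479 0.004 0.194] 1.3776771
168 [170 122  75] [ 1.417 -0.768  0.858] 0.0
171 [161 116  70] [ 0.238  0.202 -0.   ] 1.7450372
174 [154 111  67] [ 0.251  0.19  -0.002] 1.7305748
177 [ 70 144  65] [0.456 0.021 0.14 ] 1.431121
180 [18 95 41] [0.466 0.012 0.138] 1.4216912
183 [14 72 33] [0.478 0.002 0.137] 1.4081933
186 [16 91 59] [ 0.49  -0.009  0.137] 1.3951731
189 [  1 173 168] [0.396 0.068 0.053] 1.5426842
```

The xy of the fingertips matches the paddle, but in the depth picture the visible tip ends near z≈0.19 while the reported TCP is at 0.158. I'll lower in small steps and judge by force and by the measured paddle height.

Emit:
step_arm --motion '[{"dx": 0, "dy": 0, "dz": 0.15, "wx": 0, "wy": 0, "wz": 0, "claw": 0}, {"dx": 0, "dy": 0, "dz": 0.29, "wx": 0, "wy": 0, "wz": 0, "claw": 0}, {"dx": 0, "dy": 0, "dz": 0.29, "wx": 0, "wy": 0, "wz": 0, "claw": 0}]'

```text
clock: 3.3
tool_pos: [0.473, 0.0112, 0.1359]
eef_rot: [0.988, -0.153, -0.0, 0.0]
contact_force: [-0.7, 0.4, -0.7]
opening: 0.005
finger_force: 0.0
```

```bash
cat > m.py <<'E'
from h import *
s=get_state(); print(s['clock'],s['tool_pos'].round(4) if hasattr(s['tool_pos'],'round') else s['tool_pos'],np.round(s['contact_force'],2))
p,d=snap('scene'); W=cloud('scene',d); hsv=cv2.cvtColor(p,cv2.COLOR_RGB2HSV)
def rep(n,m,lo,hi):
    m=(m>0)&(d>0)&np.all(W>lo,-1)&np.all(W<hi,-1); q=W[m]
    if len(q): print(n,len(q),np.median(q,0).round(3),'z',np.percentile(q[:,2],[2,98]).round(3))
rep('paddleR',cv2.inRange(hsv,(50,150,40),(80,255,255)),(.42,-.04,.07),(.52,.06,.2))
rep('gates',cv2.inRange(hsv,(22,130,90),(35,255,255)),(.6,-.1,.05),(.85,.02,.3))
rep('gateL',cv2.inRange(hsv,(22,130,90),(35,255,255)),(.6,.04,.05),(.85,.2,.3))
rep('red',cv2.inRange(hsv,(0,150,60),(8,255,255)),(.5,-.3,0),(1.1,.2,.3))
rep('finger',((p.max(-1)<40)*255).astype('u1'),(.44,-.03,.08),(.51,.04,.21))
E
python3 m.py
```

```text
3.3 [0.473  0.0112 0.1359] [-0.69  0.35 -0.72]
paddleR 103 [0.476 0.008 0.138] z [0.135 0.142]
gates 126 [ 0.727 -0.004  0.089] z [0.067 0.115]
gateL 115 [0.753 0.08  0.091] z [0.066 0.113]
red 153 [ 0.701 -0.016  0.088] z [0.055 0.109]
finger 96 [0.482 0.007 0.194] z [0.178 0.209]
```

Emit:
step_arm --motion '[{"dx": 0, "dy": 0, "dz": 0.15, "wx": 0, "wy": 0, "wz": 0, "claw": 0}, {"dx": 0, "dy": 0, "dz": 0.3, "wx": 0, "wy": 0, "wz": 0, "claw": 0}, {"dx": 0, "dy": 0, "dz": 0.3, "wx": 0, "wy": 0, "wz": 0, "claw": 0}, {"dx": 0, "dy": 0, "dz": 0.3, "wx": 0, "wy": 0, "wz": 0, "claw": 0}]'

```text
clock: 3.75
tool_pos: [0.4735, 0.0114, 0.1125]
eef_rot: [0.988, -0.153, 0.001, -0.0]
contact_force: [-0.1, 0.3, -0.8]
opening: 0.003
finger_force: 0.0
```

```bash
python3 m.py
```

```text
3.75 [0.4735 0.0114 0.1125] [-0.1   0.28 -0.82]
paddleR 85 [0.481 0.002 0.139] z [0.136 0.155]
gates 127 [ 0.726 -0.004  0.09 ] z [0.067 0.113]
gateL 113 [0.753 0.081 0.09 ] z [0.068 0.114]
red 154 [ 0.7   -0.015  0.088] z [0.057 0.111]
finger 159 [0.482 0.009 0.181] z [0.152 0.205]
```

Emit:
step_arm --motion '[{"dx": 0, "dy": 0, "dz": 0.12, "wx": 0, "wy": 0, "wz": 0, "claw": 0}, {"dx": 0, "dy": 0, "dz": 0.24, "wx": 0, "wy": 0, "wz": 0, "claw": 0}, {"dx": 0, "dy": 0, "dz": 0.3, "wx": 0, "wy": 0, "wz": 0, "claw": 0}, {"dx": 0, "dy": 0, "dz": 0.3, "wx": 0, "wy": 0, "wz": 0, "claw": 0}]'

```text
clock: 4.2
tool_pos: [0.4734, 0.0116, 0.0871]
eef_rot: [0.988, -0.153, 0.0, -0.0]
contact_force: [0.9, 1.0, 3.5]
opening: 0.002
finger_force: 1.4
```

```bash
python3 m.py
```

```text
4.2 [0.4734 0.0116 0.0871] [0.88 1.01 3.55]
paddleR 53 [ 0.484 -0.001  0.122] z [0.115 0.129]
gates 133 [ 0.73  -0.005  0.116] z [0.09 0.14]
gateL 113 [0.753 0.081 0.09 ] z [0.067 0.113]
red 264 [ 0.708 -0.015  0.091] z [0.058 0.109]
finger 236 [0.485 0.006 0.166] z [0.128 0.209]
```

Contact is made at 3.5 N and the right gate is up 26 mm (about 0.2 rad). I'll press on to about 0.45 rad.

Emit:
step_arm --motion '[{"dx": 0.03, "dy": 0, "dz": 0.2, "wx": 0, "wy": 0, "wz": 0, "claw": 0}, {"dx": 0.03, "dy": 0, "dz": 0.32, "wx": 0, "wy": 0, "wz": 0, "claw": 0}, {"dx": 0.03, "dy": 0, "dz": 0.32, "wx": 0, "wy": 0, "wz": 0, "claw": 0}, {"dx": 0.03, "dy": 0, "dz": 0.32, "wx": 0, "wy": 0, "wz": 0, "claw": 0}]'

```text
clock: 4.65
tool_pos: [0.4747, 0.0108, 0.0622]
eef_rot: [0.988, -0.153, -0.001, 0.0]
contact_force: [-1.1, 0.6, 5.2]
opening: 0.004
finger_force: 2.3
```

```bash
python3 m.py
```

```text
4.65 [0.4747 0.0108 0.0622] [-1.09  0.62  5.19]
paddleR 46 [ 0.49  -0.002  0.099] z [0.086 0.104]
gates 185 [ 0.729 -0.005  0.145] z [0.122 0.169]
gateL 115 [0.754 0.08  0.091] z [0.068 0.114]
red 511 [ 0.762 -0.022  0.087] z [0.049 0.103]
finger 357 [0.487 0.001 0.175] z [0.105 0.209]
```

The gate is up 55 mm (about 0.43 rad) and the ball is rolling. I'll hold here.

Emit:
step_arm --motion '[{"dx": 0, "dy": 0, "dz": 0, "wx": 0, "wy": 0, "wz": 0, "claw": 0}, {"dx": 0, "dy": 0, "dz": 0, "wx": 0, "wy": 0, "wz": 0, "claw": 0}, {"dx": 0, "dy": 0, "dz": 0, "wx": 0, "wy": 0, "wz": 0, "claw": 0}, {"dx": 0, "dy": 0, "dz": 0, "wx": 0, "wy": 0, "wz": 0, "claw": 0}, {"dx": 0, "dy": 0, "dz": 0, "wx": 0, "wy": 0, "wz": 0, "claw": 0}, {"dx": 0, "dy": 0, "dz": 0, "wx": 0, "wy": 0, "wz": 0, "claw": 0}, {"dx": 0, "dy": 0, "dz": 0, "wx": 0, "wy": 0, "wz": 0, "claw": 0}, {"dx": 0, "dy": 0, "dz": 0, "wx": 0, "wy": 0, "wz": 0, "claw": 0}]'

```text
clock: 5.5
tool_pos: [0.4749, 0.0108, 0.062]
eef_rot: [0.988, -0.153, -0.0, 0.0]
contact_force: [-1.3, 1.8, 3.8]
opening: 0.006
finger_force: 2.5
```

Emit:
step_arm --motion '[{"dx": 0, "dy": 0, "dz": 0, "wx": 0, "wy": 0, "wz": 0, "claw": 0}, {"dx": 0, "dy": 0, "dz": 0, "wx": 0, "wy": 0, "wz": 0, "claw": 0}, {"dx": 0, "dy": 0, "dz": 0, "wx": 0, "wy": 0, "wz": 0, "claw": 0}, {"dx": 0, "dy": 0, "dz": 0, "wx": 0, "wy": 0, "wz": 0, "claw": 0}, {"dx": 0, "dy": 0, "dz": 0, "wx": 0, "wy": 0, "wz": 0, "claw": 0}, {"dx": 0, "dy": 0, "dz": 0, "wx": 0, "wy": 0, "wz": 0, "claw": 0}, {"dx": 0, "dy": 0, "dz": 0, "wx": 0, "wy": 0, "wz": 0, "claw": 0}, {"dx": 0, "dy": 0, "dz": 0, "wx": 0, "wy": 0, "wz": 0, "claw": 0}]'

```text
clock: 6.3
tool_pos: [0.475, 0.0108, 0.0621]
eef_rot: [0.988, -0.153, -0.0, 0.0]
contact_force: [-2.4, 1.9, 4.6]
opening: 0.005
finger_force: 2.5
```

```bash
python3 m.py; python3 - <<'E'
from h import *
p,d=snap('top'); W=cloud('top',d); hsv=cv2.cvtColor(p,cv2.COLOR_RGB2HSV)
m=(cv2.inRange(hsv,(0,150,60),(8,255,255))>0)&(d>0); q=W[m]; c=np.median(q,0); print(c)
a=-.305; ex=np.array([np.cos(a),np.sin(a)]); ey=np.array([-ex[1],ex[0]])
o=np.array([.470,.011])+.185*ex+.108*ey; print('feeder',o,(c[:2]-o)@ex,(c[:2]-o)@ey)
E
```

```text
6.3 [0.475  0.0108 0.0621] [-2.38  1.92  4.63]
paddleR 45 [ 0.487 -0.002  0.098] z [0.087 0.104]
gates 190 [ 0.73  -0.006  0.146] z [0.122 0.169]
gateL 115 [0.753 0.082 0.089] z [0.066 0.113]
red 454 [ 0.867 -0.056  0.078] z [0.04 0.09]
finger 356 [0.488 0.001 0.176] z [0.105 0.209]
[ 0.85230387 -0.0462301   0.08213519]
feeder [0.67889335 0.05846123] 0.19684518813293372 -0.04778551420302082
```

The ball is at the foot (x≈0.20 m in the feeder's frame) with the paddle still held. Now I'll release by lifting straight up, slowly at first.

Emit:
step_arm --motion '[{"dx": 0, "dy": 0, "dz": -0.2, "wx": 0, "wy": 0, "wz": 0, "claw": 0}, {"dx": 0, "dy": 0, "dz": -0.4, "wx": 0, "wy": 0, "wz": 0, "claw": 0}, {"dx": 0, "dy": 0, "dz": -0.6, "wx": 0, "wy": 0, "wz": 0, "claw": 0}, {"dx": 0, "dy": 0, "dz": -0.8, "wx": 0, "wy": 0, "wz": 0, "claw": 0}, {"dx": 0, "dy": 0, "dz": -1, "wx": 0, "wy": 0, "wz": 0, "claw": 0}, {"dx": 0, "dy": 0, "dz": -1, "wx": 0, "wy": 0, "wz": 0, "claw": 0}]'

```text
clock: 7.0
tool_pos: [0.4781, 0.0104, 0.1437]
eef_rot: [0.988, -0.154, 0.003, -0.0]
contact_force: [0.1, -0.1, -0.1]
opening: 0.002
finger_force: 0.0
```

Emit:
step_arm --motion '[{"dx": 0, "dy": 0, "dz": -0.5, "wx": 0, "wy": 0, "wz": 0, "claw": 0}, {"dx": 0, "dy": 0, "dz": -0.9, "wx": 0, "wy": 0, "wz": 0, "claw": 0}, {"dx": 0, "dy": 0, "dz": -0.9, "wx": 0, "wy": 0, "wz": 0, "claw": 0}, {"dx": 0, "dy": 0, "dz": -0.9, "wx": 0, "wy": 0, "wz": 0, "claw": 0}, {"dx": 0, "dy": 0, "dz": -0.9, "wx": 0, "wy": 0, "wz": 0, "claw": 0}, {"dx": 0, "dy": 0, "dz": -0.9, "wx": 0, "wy": 0, "wz": 0, "claw": 0}, {"dx": 0, "dy": 0, "dz": -0.9, "wx": 0, "wy": 0, "wz": 0, "claw": 0}, {"dx": 0, "dy": 0, "dz": -0.9, "wx": 0, "wy": 0, "wz": 0, "claw": 0}]'

```text
clock: 7.8
tool_pos: [0.475, 0.0107, 0.2135]
eef_rot: [0.988, -0.153, -0.001, 0.0]
contact_force: [-0.4, -0.3, 0.5]
opening: 0.007
finger_force: 0.0
```

```bash
python3 m.py; python3 - <<'E'
from h import *
p,d=snap('scene'); cv2.imwrite('pics/s3.png',cv2.resize(p[120:320,150:420,::-1],None,fx=2.9,fy=2.9))
E
```

```text
7.8 [0.475  0.0107 0.2135] [-0.38 -0.34  0.48]
paddleR 108 [0.476 0.009 0.139] z [0.135 0.141]
gates 125 [ 0.727 -0.003  0.093] z [0.067 0.114]
gateL 115 [0.754 0.081 0.09 ] z [0.068 0.115]
red 456 [ 0.868 -0.056  0.078] z [0.037 0.09 ]
```

View pics/s3.png

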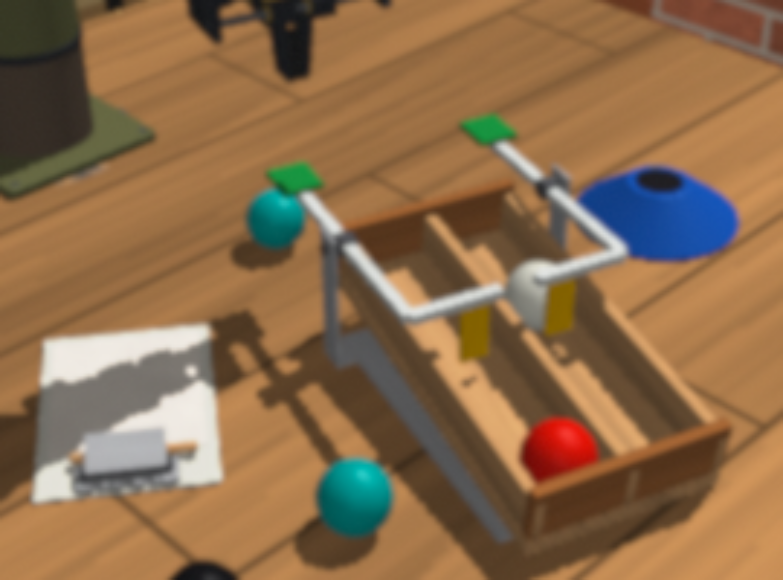

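The picture shows the red ball at the foot, at crop (560,450). Both gates are down at (475,330) and (560,305), the white ball is behind its gate, and the gripper is clear at (290,60).

```bash
python3 -c "
from plant import workorder
print(workorder.finish_job())"
```

```text
the job is handed in; nothing more can be done
None
```

The red ball rolled to the foot of its lane while the paddle was held down. After release both gates are down, the white ball is still behind its gate, and the job is handed in (no verdict was returned).

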